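# Reset the swivel vice to the index stud

### The job

The little swivel vice on the bench is clamped at the wrong angle for the next cut. Swing its clamp lever fully anticlockwise (seen from above) to loosen it, swing the vice head round by its upright wooden handle until its pointer points at the large index stud on the base (not at a small one), then swing the clamp lever fully back clockwise to tighten it and let go.

Things in the scene. Friction and masses are not known exactly. Their poses are not given: they have to be found in the camera images.
- swivel_base: Round dark steel base plate of the swivel vice, 216 mm across and 12 mm thick, bolted to the bench, with fine graduation lines. Origin: centre of its underside, on the vertical swivel axis of the head; z up; the graduations are centred on its -x side. Nothing on the vice stands higher than 97 mm above the bench. The clamp lever turns about a vertical axis at x 0, y -85 mm in this frame.
- clamp_lever (a joint): Clamp lever: 0 rad = fully tight (stop), 1.3 rad = fully loose (stop), growing anticlockwise seen from above. It begins near 0; the head is gripped below about 0.5 rad and free above. It stays where it is left and takes about 1 to 4 N at the grip.
- lever_grip (a point): Middle of the black upright round grip at the end of the clamp lever, 72 mm above the bench. The grip is 16 mm in diameter, from 54 to 92 mm above the bench, upright always, 75 mm from the lever's axis; the steel lever bar (9 mm thick) lies below it at 42 to 52 mm. Tight, the lever points from its axis 127 degrees clockwise of the base's x axis; loose, 52.5 degrees clockwise of it.
- head_grip (a point): Middle of the upright dark wooden handle on the vice head's pointer arm: round, 18 mm in diameter, 39 to 95 mm above the bench (this point at 70 mm), 62 mm from the swivel axis. The jaws (77 mm high with the copper blank) lie within 32 mm of that axis. The head turns 60 degrees either way from the base's -x, stays where left, and needs 2 N at the handle when loose, over 40 N when clamped.
- pointer (a point): Moves with the vice head: the point 13 mm beyond the tip of its pointer, 95 mm from the swivel axis and 20 mm above the bench, on the straight line from the axis through the wooden handle. It lies over the centre of a stud when the pointer points at it.
- index_stud_large: The large index stud: a low round brass button 18 mm in diameter and 8 mm tall standing on the base plate 95 mm from the swivel axis. Two small brass studs (8 mm in diameter) stand at the same radius; the three are 46 degrees apart and any of the three places may have the large one. Origin: centre of its underside, 12 mm above the bench. Fixed.

How it is judged:
On the way, in this order (a step that is already met when the one before it is completed fails the run):
1. the clamp lever is loosened, before the head is moved to the stud (value of joint clamp_lever above 0.8 rad), for 0.2 s.
2. with the clamp loose, the pointer is brought to the large stud (horizontal distance between pointer and index_stud_large below 0.016 m and value of joint clamp_lever above 0.6 rad), for 0.3 s.
At the end, for the whole second after the job is handed in: The pointer points at the large index stud (the pointer point within 16 mm of the stud's centre, about 10 degrees) and the clamp lever is back tight (within 0.2 rad of its tight stop) (horizontal distance between pointer and index_stud_large below 0.016 m and value of joint clamp_lever below 0.2 rad); the robot touches nothing.
It also fails if it takes over 69 s, if anything falls off the work surface, if the arm or the gripper's body presses on something with over 40 N, if the wrist force passes 120 N, or if a joint passes its speed limit or range.

### The arm

A 7-joint arm with a two-finger parallel gripper is mounted at the origin on a cart in front of the work surface, level with it; the furniture and walls round the work are solid. World frame = base frame: x ahead of the robot, y to its left, z up, the work surface at z = 0. Lengths are in m, angles in rad, forces in N, time in s.
With the tool pointing down it reaches from about 0.425 to 0.95 m from the base axis. Payload 16.7 kg.
Tool frame: the origin (TCP) lies at the very end of the fingers, on their centre line; the grasp point (between the pads) lies 19 mm behind it; z points along the fingers, y is the line along which they close (so a half turn about z gives the same grasp; the last joint's range is limited). The gripper opens to 94 mm and grips with 3 to 60 N. Pads are 16 mm wide; open, the fingers measure 119 mm over their backs; the gripper's body (75 mm by 177 mm) begins 78 mm behind the grasp point.
Start: joints at [0.967, 0.426, 0.074, 1.606, -0.034, 1.111, -0.067], TCP at [0.296, -0.606, 0.205] pointing down, gripper open.
Joint ranges: [-2.85, 2.85], [-0.5, 2.14], [-1.23, 1.37], [0.21, 2.46], [-1.02, 4.16], [0.16, 2.05], [-2.73, 2.73]. Speed limits (rad/s): [1.89, 1.89, 2.39, 2.39, 3.01, 3.01, 3.01].

### API

Orientations are given as a rotation vector (axis times angle).
In Python, from rig import arm gives the robot as it stands.
- The arm moves only by the tool drive_tool, never from a script. Its argument "deltas" is a list of rows, each an object with "slide": the shift along the tool's x, y, z in cm, a list of three; "turn": the turn about the tool's z in degrees. A call has 1 to 8 rows; each row is the pose to reach, as a shift and turn from the pose commanded when the call began, along the tool's axes at that moment; what a row does not reach only later rows make up. A row lasts 1/8 s, in which the tool goes at most 62.5 mm and 10.7 degrees, less where a joint would pass 70% of its speed; a pose out of reach is approached as far as the arm can. A call with a gripper value outside its range is refused whole. "jaw" is the opening, from 0 (shut) to 1 (fully open), set as the call begins (left out, the last holds). The fingers move at their own pace and stop on an object; "grip_force" is the grip in N (left out, the last holds). Time passes only in rows, so rows that repeat a pose let the fingers close. It gives the time, the measured TCP pose, the force, the opening and the grip force at its end, in the units of the state.
- arm.observe(): the state, without advancing time (a new reading comes with each control period).
- arm.get_image(name): name is "scene" or "top" or "wrist"; returns the picture (384x512x3 uint8, red, green, blue); there is no depth.
- arm.camera_info(name): a dict with "mtx" (3x3 intrinsics, pixels), "k1" (the pictures are not rectified: a ray, as slopes to the right and down, at radius r is drawn at 1 + k1 r^2 times it, then the intrinsics apply), "xyz" and "attitude" of the camera in the world. Camera axes: x right, y down, z forward; pixel columns grow to the right and rows downward; lengths in m; the calibration is good to about 2 mm. A picture is of the moment at which its call begins: read the wrist's pose just before it. camera_info takes no time and is no camera call; for the wrist camera it gives the pose at the moment of the call.
- arm.sign_off(): hands the job in; it is judged then, once.
Trained networks look in the newest picture that a camera, given by its name, has taken for a name from the list of things; names that differ only in an ending like _2 or _b are one class to them, and where a whole thing is asked for, a point or a joint stands for the part that bears it (a point fixed in the world has none). Each returns a list of dicts, best first, with "conf" (0 to 1); they miss things now and then, are a little off and sometimes report something else, mostly with a low value. They report only what shows in the picture. A call takes as long as a camera call.
- arm.silhouettes(query, camera): "pixels" (384x512 bool, what is visible of it).
- arm.landmark_of(query, camera): "position" ([x, y, z] in m, in world coordinates, good to about 4 mm: a listed point, or the origin of a listed thing).
The state is a dict: "clock": time; "q": joint angles; "joint_vel": joint speeds; "effort": joint torques, N m; "tcp_pos": TCP position; "ee_rot": TCP orientation; "force": force on the tool from outside, world axes, zero at the start; "torque": the same for the moment, N m; "gripper_width": opening from 0.0 (shut) to 1.0 (fully open); "grasp_force": force on a finger pad.
Only numpy, scipy, OpenCV 4.12 (cv2) and the standard library are available. Lean on these libraries where they do the work, as an engineer would, in place of code of your own. Each camera call takes 0.05 s, during which the arm holds its last target. There are 200 camera calls.

## Working session

There is one attempt and no reset: what is moved stays moved. The work goes in short steps, Python scripts to look and compute and a tool call to move; the robot and the scene stay as the last step left them, time stands still between calls to the robot, and variables do not carry over. Pictures are saved under pics/ and viewed, at most 10 in all, crops included, and the job is handed in when it is done.

Besides the shell and the picture viewer there is one more tool, called after ">>>" as a command line: name --argument value ..., lists and objects as JSON in quotes. drive_tool: Moves the arm, as the interface text tells. Its arguments: {"type":"object","properties":{"deltas":{"type":"array"},"jaw":{"type":"number"},"grip_force":{"type":"number"}},"required":["deltas"]}

```bash
mkdir -p pics; ls; python3 - <<'E'
from rig import arm
import cv2,numpy as np
s=arm.observe();print(s['clock'],s['tcp_pos'],s['ee_rot'],s['gripper_width'])
for c in ["top","scene"]:
    im=arm.get_image(c);cv2.imwrite(f"pics/{c}0.png",im[:,:,::-1])
    for n in ["swivel_base","lever_grip","head_grip","pointer","index_stud_large"]:
        print(c,n,[(np.round(d['position'],4).tolist(),round(d['conf'],2)) for d in arm.landmark_of(n,c)[:3]])
    i=arm.camera_info(c);print(i)
E
```

```text
pics
0.0 [ 0.2962675  -0.60601427  0.20474755] [-3.05951443e+00 -7.07897915e-01  6.31047865e-04] 1.000465861424728
top swivel_base [([0.5517, 0.0701, 0.0043], 0.67)]
top lever_grip [([0.5331, -0.0783, 0.0723], 0.51)]
top head_grip [([0.4943, 0.0857, 0.0726], 0.94)]
top pointer [([0.4608, 0.0932, 0.0205], 0.91)]
top index_stud_large [([0.4987, -0.0099, 0.0081], 0.55)]
{'mtx': array([[402.47487167,   0.        , 248.41919644],
       [  0.        , 402.47487167, 187.07809974],
       [  0.        ,   0.        ,   1.        ]]), 'k1': -0.10008996861182602, 'xyz': array([ 0.44636253, -0.0254592 ,  0.90301189]), 'attitude': array([-2.17364922,  2.13383555, -0.12559258])}
scene swivel_base [([0.5508, 0.071, 0.0027], 0.57)]
scene lever_grip []
scene head_grip [([0.4904, 0.0881, 0.0724], 0.81)]
scene pointer [([0.4576, 0.0962, 0.0208], 0.73)]
scene index_stud_large []
{'mtx': array([[458.77140136,   0.        , 254.82152213],
       [  0.        , 458.77140136, 194.5062397 ],
       [  0.        ,   0.        ,   1.        ]]), 'k1': 0.03887338142045585, 'xyz': array([ 0.19727037, -0.4652334 ,  0.69168365]), 'attitude': array([-2.26910544,  0.85342792, -0.3299462 ])}
```

```bash
python3 - <<'E'
import cv2
im=cv2.imread("pics/top0.png")
c=im[60:300,120:420];cv2.imwrite("pics/top0c.png",cv2.resize(c,(750,600),interpolation=cv2.INTER_CUBIC))
E
```

```text
(no output)
```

View pics/top0c.png

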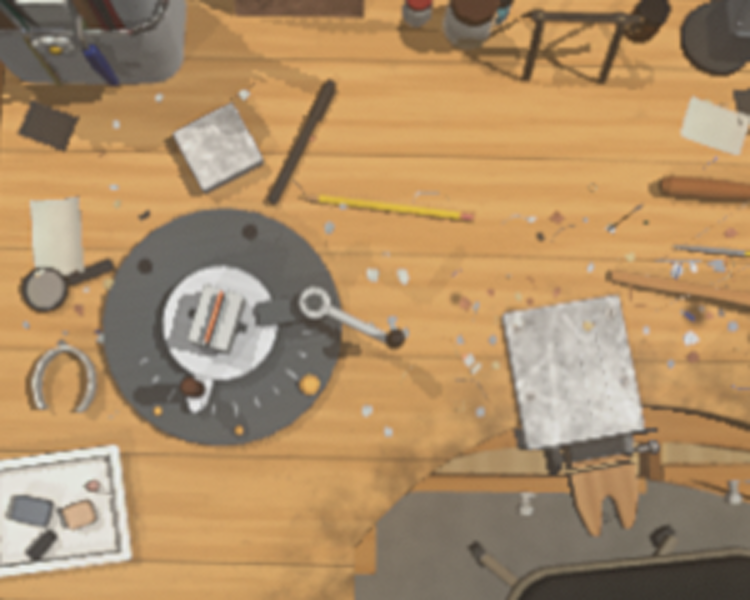

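View pics/scene0.png

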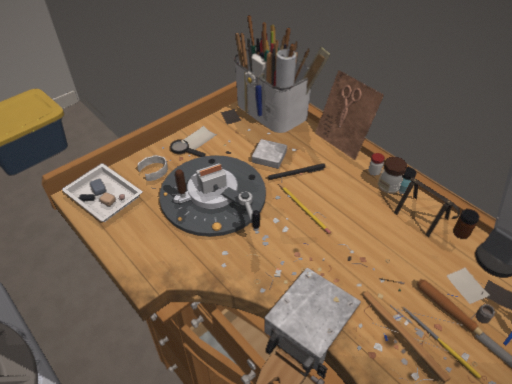

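The top crop shows the base centred near (222,327), with the large stud at (310,384) and the small ones at (158,411) and (240,430). The lever pivot is at (314,301), the lever grip at (395,338), and the wooden handle at (190,386). The scene view shows the same layout.

```bash
cat > h.py <<'E'
import numpy as np,cv2
from scipy.spatial.transform import Rotation as R
def px2w(i,u,v,z):
    m=i['mtx'];d=np.array([(u-m[0,2])/m[0,0],(v-m[1,2])/m[1,1]]);p=d.copy()
    for _ in range(20): p=d/(1+i['k1']*(p@p))
    r=R.from_rotvec(i['attitude']).apply([*p,1]);return i['xyz']+r*(z-i['xyz'][2])/r[2]
E
python3 - <<'E'
from rig import arm
from h import *
from scipy.optimize import least_squares
i=arm.camera_info("top")
f=lambda x,y,z:px2w(i,120+(x+.5)/2.5-.5,60+(y+.5)/2.5-.5,z)
S=np.array([f(310,384,.02),f(240,430,.02),f(158,411,.02)])[:,:2]
ax=f(314,301,.055)[:2];g=f(395,338,.092)[:2];hg=f(190,386,.095)[:2];b=f(222,327,.012)[:2]
print("studs",S,"\naxis",ax,"lever",g,np.linalg.norm(g-ax),"head",hg,"basecentre",b)
c=np.array([.5515,.0705]);
for s in list(S)+[hg,ax,b]: print(np.linalg.norm(s-c),np.degrees(np.arctan2(*(s-c)[::-1])))
print(np.degrees(np.arctan2(*(g-ax)[::-1])))
print(R.from_rotvec(arm.observe()['ee_rot']).as_matrix().round(3))
m=arm.silhouettes("swivel_base","top")
if m:
  p=m[0]['pixels'];ys,xs=np.nonzero(p);h=cv2.convexHull(np.c_[xs,ys].astype(np.int32))[:,0]
  w=np.array([px2w(i,*q,.012)[:2] for q in h])
  r=least_squares(lambda a:np.hypot(*(w-a[:2]).T)-a[2],[.55,.07,.108],loss='soft_l1',f_scale=.002);print("fit",r.x)
E
```

```text
studs [[ 0.49822296 -0.00847328]
 [ 0.45680607  0.05192778]
 [ 0.47187275  0.12457068]] 
axis [ 0.56686639 -0.01111881] lever [ 0.53251902 -0.0779786 ] 0.07516630304207918 head [0.49032947 0.08665558] basecentre [0.5480732 0.0712918]
0.09526395717519565 -124.0044358838606
0.09649802108422269 -168.90348866025528
0.09625038528128939 145.8216368816393
0.06326797833753767 165.205579982954
0.08305273331236264 -79.33771845876508
0.003517089817564295 166.98956388166405
-117.19058519251642
[[ 0.898  0.439  0.   ]
 [ 0.439 -0.898  0.   ]
 [ 0.    -0.    -1.   ]]
fit [0.54990506 0.07124376 0.10776805]
```

>>> drive_tool --deltas '[{"slide": [2, -1.7, 0], "turn": -5}, {"slide": [6, -5, 0], "turn": -12}, {"slide": [10, -8.4, 0], "turn": -20}, {"slide": [14, -11.7, 0], "turn": -28}, {"slide": [18, -15, 0], "turn": -36}, {"slide": [22, -18.4, 0], "turn": -44}, {"slide": [26, -21.7, 0], "turn": -52}, {"slide": [30, -25, 0], "turn": -60}]' --jaw 0.5 --grip_force 20

```text
clock: 1.65
tcp_pos: [0.4567, -0.2485, 0.2058]
ee_rot: [2.291, 2.148, 0.0]
force: [0.5, 0.1, 0.1]
gripper_width: 0.498
grasp_force: 0.0
```

```bash
cat >> h.py <<'E'
def go(arm,X,Y,Z,yaw=None):
    s=arm.observe();M=R.from_rotvec(s['ee_rot']).as_matrix()
    print("clk",s['clock'],"q",s['q'].round(2) if hasattr(s['q'],'round') else s['q'],"tcp",np.round(s['tcp_pos'],4),"F",np.round(s['force'],1))
    ya=np.degrees(np.arctan2(M[1,1],M[0,1]));t=''
    if yaw is not None: t=-((yaw-ya+90)%180-90)
    print("y-axis yaw",ya,"tilt",M[:,2].round(3),"slide cm",(M.T@(np.array([X,Y,Z])-s['tcp_pos'])*100).round(2),"turn",t)
E
python3 -c "
from rig import arm
from h import *
go(arm,.5335,-.079,.16,11)"
```

```text
clk 1.65 q [ 0.63  0.19 -0.29  1.94  0.06  1.03  0.25] tcp [ 0.4567 -0.2485  0.2058] F [0.5 0.1 0.1]
y-axis yaw -3.6904693960544206 tilt [ 0.001 -0.    -1.   ] slide cm [17.41  6.57  4.58] turn -14.690469396054425
```

>>> drive_tool --deltas '[{"slide": [5, 2, 1], "turn": -5}, {"slide": [9, 3.5, 2], "turn": -10}, {"slide": [13, 5, 3], "turn": -14.7}, {"slide": [16, 6, 4], "turn": -14.7}, {"slide": [17.4, 6.6, 4.5], "turn": -14.7}, {"slide": [17.4, 6.6, 4.5], "turn": -14.7}, {"slide": [17.4, 6.6, 4.5], "turn": -14.7}]'

```text
clock: 2.52
tcp_pos: [0.5338, -0.0824, 0.1608]
ee_rot: [2.005, 2.418, -0.001]
force: [0.1, 0.1, -0.2]
gripper_width: 0.497
grasp_force: 0.0
```

```bash
python3 -c "
from rig import arm
from h import *
im=arm.get_image('wrist');cv2.imwrite('pics/w1.png',im[:,:,::-1])
for n in ['lever_grip','index_stud_large','head_grip']:
  print(n,[(d['position'].round(4) if hasattr(d['position'],'round') else d['position'],d['conf']) for d in arm.landmark_of(n,'wrist')])
go(arm,.5335,-.079,.058,11)"
```

```text
lever_grip [([0.5297, -0.0806, 0.0748], 0.98)]
index_stud_large [([0.5004, -0.0114, 0.0119], 0.6), ([0.5338, -0.0792, 0.0717], 0.41)]
head_grip []
clk 2.725 q [ 0.39  0.28 -0.42  1.93  0.14  0.95  0.09] tcp [ 0.5339 -0.0819  0.1608] F [-0.2 -0.5  0. ]
y-axis yaw 10.675704377222296 tilt [ 0. -0. -1.] slide cm [3.000e-01 1.000e-02 1.028e+01] turn -0.3242956227776972
```

View pics/w1.png

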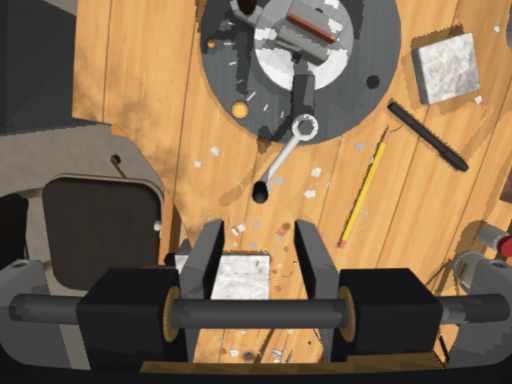

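The wrist view shows the lever grip top at (260,188), its pivot at (304,126), the large stud at (239,109), and the fingers ahead on either side of x=260.

```bash
python3 -c "
from rig import arm
from h import *
i=arm.camera_info('wrist')
for a in [(260,187,.092),(304,126,.055),(239.5,109,.02)]: print(px2w(i,*a))
g=px2w(i,260,187,.092)
go(arm,.5325,-.0795,.058,11)"
```

```text
[ 0.53349338 -0.06937839  0.092     ]
[ 0.56624412 -0.01059219  0.055     ]
[ 0.499404   -0.00701239  0.02      ]
clk 2.725 q [ 0.39  0.28 -0.42  1.93  0.14  0.95  0.09] tcp [ 0.5339 -0.0819  0.1608] F [-0.2 -0.5  0. ]
y-axis yaw 10.675704377222296 tilt [ 0. -0. -1.] slide cm [ 0.26 -0.1  10.28] turn -0.3242956227776972
```

```bash
python3 -c "
from rig import arm
from h import *
i=arm.camera_info('wrist');print(i)
def proj(p):
  c=R.from_rotvec(i['attitude']).inv().apply(np.array(p)-i['xyz']);s=c[:2]/c[2];s=s*(1+i['k1']*(s@s));return (i['mtx']@[*s,1])[:2]
for p in [(.5325,-.0795,.092),(.5325,-.0795,.054),(.534,-.0775,.092),(.534,-.0775,.054)]: print(p,proj(p))
im=cv2.imread('pics/w1.png')[160:220,230:330];cv2.imwrite('pics/w1c.png',cv2.resize(im,(800,480),interpolation=cv2.INTER_NEAREST))"
```

```text
{'mtx': array([[287.39553055,   0.        , 258.82014489],
       [  0.        , 287.39553055, 190.12766685],
       [  0.        ,   0.        ,   1.        ]]), 'k1': -0.06849306205735732, 'xyz': array([ 0.51959913, -0.00242139,  0.340861  ]), 'attitude': array([2.85108906, 0.2674456 , 0.03834242])}
(0.5325, -0.0795, 0.092) [256.83668989 197.37358461]
(0.5325, -0.0795, 0.054) [257.06043391 186.36635064]
(0.534, -0.0775, 0.092) [258.87118786 195.59679696]
(0.534, -0.0775, 0.054) [258.84494789 184.79094589]
```

View pics/w1c.png

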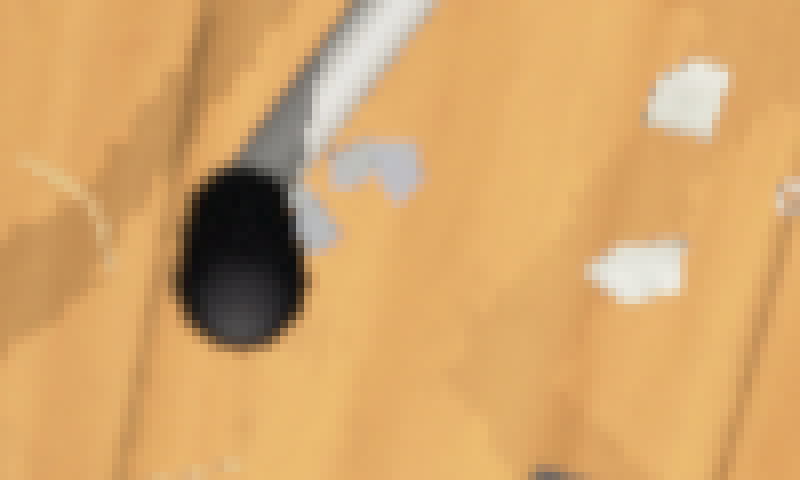

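The crop shows the black grip's top centred at (240,290) of the crop, i.e. pixel (260,196). That puts it at (0.535,-0.078) m, which agrees with the networks. Descending.

>>> drive_tool --deltas '[{"slide": [0.3, 0, 2], "turn": 0}, {"slide": [0.3, 0, 5], "turn": 0}, {"slide": [0.3, 0, 8], "turn": 0}, {"slide": [0.3, 0, 10], "turn": 0}, {"slide": [0.3, 0, 10.3], "turn": 0}, {"slide": [0.3, 0, 10.3], "turn": 0}]'

```text
clock: 3.48
tcp_pos: [0.5337, -0.0782, 0.0581]
ee_rot: [2.004, 2.419, 0.0]
force: [-0.3, -0.0, 1.0]
gripper_width: 0.497
grasp_force: 0.0
```

>>> drive_tool --deltas '[{"slide": [0, 0, 0], "turn": 0}, {"slide": [0, 0, 0], "turn": 0}, {"slide": [0, 0, 0], "turn": 0}, {"slide": [0, 0, 0], "turn": 0}, {"slide": [0, 0, 0], "turn": 0}]' --jaw 0 --grip_force 15

```text
clock: 4.1
tcp_pos: [0.5337, -0.0779, 0.0577]
ee_rot: [2.003, 2.42, 0.001]
force: [0.9, -0.3, 3.3]
gripper_width: 0.163
grasp_force: 15.0
```

```bash
python3 -c "
from rig import arm
from h import *
s=arm.observe();print(s['gripper_width']*94,s['grasp_force'])
go(arm,.5325,-.0795,.058,11)
ax=np.array([.5665,-.012]);M=R.from_rotvec(s['ee_rot']).as_matrix()
p=s['tcp_pos'][:2]-ax;print(np.hypot(*p),np.degrees(np.arctan2(p[1],p[0])))
a0=np.radians(-116);
for k in range(0,9):
  a=np.radians(-116+k*75/8);d=.075*np.array([np.cos(a)-np.cos(a0),np.sin(a)-np.sin(a0)]);print(k,(M.T@[*d,0]*100).round(2))
"
```

```text
15.321995304352646 15.000424595782533
clk 4.1 q [ 0.35  0.42 -0.39  2.02  0.23  0.75  0.  ] tcp [ 0.5337 -0.0779  0.0577] F [ 0.9 -0.3  3.3]
y-axis yaw 10.762096377594396 tilt [ 0.  0. -1.] slide cm [-0.13 -0.15 -0.03] turn -0.2379036224056108
0.07364485386800494 -116.4644767276389
0 [0. 0. 0.]
1 [-0.65  1.04  0.  ]
2 [-1.12  2.17  0.  ]
3 [-1.41  3.36  0.  ]
4 [-1.49  4.59  0.  ]
5 [-1.38  5.81  0.  ]
6 [-1.06  6.99  0.  ]
7 [-0.56  8.11  0.  ]
8 [0.12 9.13 0.  ]
```

>>> drive_tool --deltas '[{"slide": [-0.65, 1.0, 0], "turn": 0}, {"slide": [-1.1, 2.15, 0], "turn": 0}, {"slide": [-1.4, 3.35, 0], "turn": 0}, {"slide": [-1.5, 4.6, 0], "turn": 0}]'

```text
clock: 4.6
tcp_pos: [0.5809, -0.0855, 0.0573]
ee_rot: [-2.004, -2.418, 0.003]
force: [-5.1, -4.6, 4.1]
gripper_width: 0.161
grasp_force: 15.0
```

>>> drive_tool --deltas '[{"slide": [0.1, 1.2, 0], "turn": 0}, {"slide": [0.4, 2.4, 0], "turn": 0}, {"slide": [0.9, 3.5, 0], "turn": 0}, {"slide": [1.5, 4.4, 0], "turn": 0}, {"slide": [1.5, 4.4, 0], "turn": 0}]'

```text
clock: 5.22
tcp_pos: [0.6224, -0.0607, 0.0573]
ee_rot: [2.003, 2.42, 0.001]
force: [2.5, 0.7, -2.5]
gripper_width: 0.162
grasp_force: 15.0
```

```bash
python3 -c "
from rig import arm
from h import *
s=arm.observe();print(s['gripper_width']*94,s['grasp_force'])
go(arm,.5325,-.0795,.058,11)
p=s['tcp_pos'][:2]-np.array([.5665,-.012]);print(np.hypot(*p),np.degrees(np.arctan2(p[1],p[0])))
"
```

```text
15.256675158725583 14.999759376514703
clk 5.225 q [ 0.28  0.53 -0.37  1.82  0.25  0.83 -0.03] tcp [ 0.6224 -0.0607  0.0573] F [ 2.5  0.7 -2.5]
y-axis yaw 10.789775770826997 tilt [ 0.  0. -1.] slide cm [-0.16 -9.18 -0.07] turn -0.21022422917300787
0.07413500112404983 -41.106861912058484
```

>>> drive_tool --deltas '[{"slide": [0, 0, 0], "turn": 0}, {"slide": [0, 0, 0], "turn": 0}, {"slide": [0, 0, 0], "turn": 0}, {"slide": [0, 0, -2], "turn": 0}, {"slide": [0, 0, -6], "turn": 0}, {"slide": [0, 0, -10], "turn": 0}, {"slide": [0, 0, -11], "turn": 0}]' --jaw 0.4

```text
clock: 6.1
tcp_pos: [0.6233, -0.0611, 0.1717]
ee_rot: [2.001, 2.417, 0.004]
force: [-0.0, 0.4, -1.0]
gripper_width: 0.4
grasp_force: 0.0
```

```bash
python3 -c "
from rig import arm
from h import *
go(arm,.491,.0866,.16,75)
"
```

```text
clk 6.1 q [ 0.31  0.41 -0.41  1.74  0.18  1.03  0.03] tcp [ 0.6233 -0.0611  0.1717] F [-0.   0.4 -1. ]
y-axis yaw 10.753606606848672 tilt [ 0.005 -0.    -1.   ] slide cm [ 16.98 -10.25   1.1 ] turn -64.24639339315132
```

>>> drive_tool --deltas '[{"slide": [2.5, -1.5, 0], "turn": -8}, {"slide": [6, -3.5, 0], "turn": -16}, {"slide": [9, -5.5, 0], "turn": -24}, {"slide": [12, -7.5, 0], "turn": -34}, {"slide": [15, -9.2, 0], "turn": -44}, {"slide": [17, -10.2, 0], "turn": -54}, {"slide": [17, -10.2, 0], "turn": -64}, {"slide": [17, -10.2, 0], "turn": -64}]'

```text
clock: 7.1
tcp_pos: [0.4898, 0.0867, 0.1678]
ee_rot: [0.418, 3.114, -0.0]
force: [0.4, 0.2, -0.3]
gripper_width: 0.401
grasp_force: 0.0
```

```bash
python3 -c "
from rig import arm
from h import *
im=arm.get_image('wrist');cv2.imwrite('pics/w2.png',im[:,:,::-1])
for n in ['head_grip','pointer','index_stud_large','lever_grip']:
  print(n,[(np.round(d['position'],4),d['conf']) for d in arm.landmark_of(n,'wrist')])
go(arm,.491,.0866,.051,75)
i=arm.camera_info('wrist')
def proj(p):
  c=R.from_rotvec(i['attitude']).inv().apply(np.array(p)-i['xyz']);s=c[:2]/c[2];s=s*(1+i['k1']*(s@s));return (i['mtx']@[*s,1])[:2]
print(proj((.491,.0866,.095)))
"
```

```text
head_grip [(array([0.4871, 0.0864, 0.0705]), 0.62)]
pointer []
index_stud_large [(array([ 0.5009, -0.0112,  0.0106]), 0.73)]
lever_grip []
clk 7.35 q [ 0.32  0.25 -0.71  2.    0.2   0.96  0.81] tcp [0.49   0.0866 0.1675] F [ 0.8 -0.1  0.2]
y-axis yaw 74.5878949108231 tilt [-0.  0. -1.] slide cm [-0.1   0.03 11.65] turn -0.41210508917690447
[258.22143831 198.88378457]
```

View pics/w2.png

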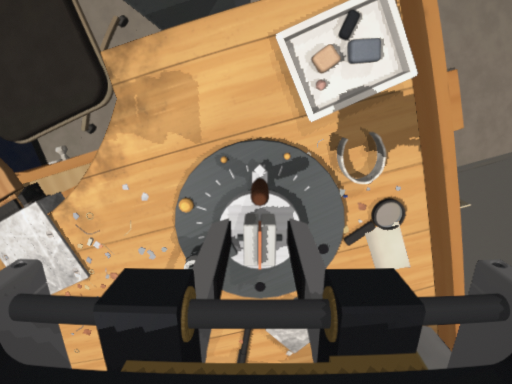

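The handle top is at about (260,198) in the picture, against a predicted (258,199). The large stud is at (186,205). I'll descend and grip the handle.

>>> drive_tool --deltas '[{"slide": [0, 0, 3], "turn": 0}, {"slide": [0, 0, 6], "turn": 0}, {"slide": [0, 0, 9], "turn": 0}, {"slide": [0, 0, 11], "turn": 0}, {"slide": [0, 0, 11.6], "turn": 0}, {"slide": [0, 0, 11.6], "turn": 0}]'

```text
clock: 8.1
tcp_pos: [0.49, 0.0869, 0.0517]
ee_rot: [-0.418, -3.113, -0.0]
force: [0.3, 0.3, -0.9]
gripper_width: 0.398
grasp_force: 0.0
```

>>> drive_tool --deltas '[{"slide": [0, 0, 0], "turn": 0}, {"slide": [0, 0, 0], "turn": 0}, {"slide": [0, 0, 0], "turn": 0}, {"slide": [0, 0, 0], "turn": 0}, {"slide": [0, 0, 0], "turn": 0}]' --jaw 0 --grip_force 15

```text
clock: 8.72
tcp_pos: [0.4903, 0.0868, 0.052]
ee_rot: [0.417, 3.113, 0.0]
force: [-1.4, -1.4, 7.1]
gripper_width: 0.188
grasp_force: 15.0
```

```bash
python3 -c "
from rig import arm
from h import *
s=arm.observe();print(s['gripper_width']*94,s['grasp_force'])
go(arm,.491,.0866,.051,75)
c=np.array([.551,.0705]);M=R.from_rotvec(s['ee_rot']).as_matrix()
p=s['tcp_pos'][:2]-c;print(np.hypot(*p),np.degrees(np.arctan2(p[1],p[0])))
for S in [(.4987,-.0085),(.5005,-.0112)]: d=np.array(S)-c;print(np.hypot(*d),np.degrees(np.arctan2(d[1],d[0])))
a0=np.radians(165)
for k in range(0,9):
  a=np.radians(165+k*71.5/8);d=.062*np.array([np.cos(a)-np.cos(a0),np.sin(a)-np.sin(a0)]);print(k,(M.T@[*d,0]*100).round(2))
"
```

```text
17.667763117797943 15.000827475450933
clk 8.725 q [ 0.23  0.42 -0.64  2.1   0.37  0.74  0.66] tcp [0.4903 0.0868 0.052 ] F [-1.4 -1.4  7.1]
y-axis yaw 74.75047596898425 tilt [ 0.001 -0.    -1.   ] slide cm [-0.07  0.    0.1 ] turn -0.2495240310157527
0.06286117001886138 164.9814686591308
0.09474328472245411 -123.50556770272837
0.09604759236961648 -121.72083526847378
0 [0. 0. 0.]
1 [-0.08 -0.96 -0.  ]
2 [-0.31 -1.9   0.  ]
3 [-0.68 -2.79  0.  ]
4 [-1.18 -3.62  0.  ]
5 [-1.81 -4.35  0.  ]
6 [-2.54 -4.98  0.  ]
7 [-3.37 -5.49  0.  ]
8 [-4.26 -5.86  0.  ]
```

>>> drive_tool --deltas '[{"slide": [-0.1, -0.95, 0], "turn": -7}, {"slide": [-0.3, -1.9, 0], "turn": -14}, {"slide": [-0.7, -2.8, 0], "turn": -21}, {"slide": [-1.2, -3.6, 0], "turn": -28}, {"slide": [-1.8, -4.35, 0], "turn": -35}, {"slide": [-2.55, -5.0, 0], "turn": -42}, {"slide": [-3.35, -5.5, 0], "turn": -49}, {"slide": [-4.25, -5.85, 0], "turn": -56}]'

```text
clock: 9.72
tcp_pos: [0.5154, 0.0192, 0.0519]
ee_rot: [1.1, -2.942, 0.0]
force: [-5.6, 1.0, 7.9]
gripper_width: 0.19
grasp_force: 15.0
```

>>> drive_tool --deltas '[{"slide": [0, 0, 0], "turn": 0}, {"slide": [0, 0, 0], "turn": 0}, {"slide": [0, 0, 0], "turn": 0}, {"slide": [0, 0, 0], "turn": 0}]'

```text
clock: 10.22
tcp_pos: [0.5158, 0.0189, 0.0519]
ee_rot: [-1.093, 2.945, -0.001]
force: [-0.5, -1.4, 4.7]
gripper_width: 0.187
grasp_force: 15.0
```

```bash
python3 -c "
from rig import arm
from h import *
s=arm.observe();print(s['gripper_width']*94,s['grasp_force'])
go(arm,.491,.0866,.051,75)
p=s['tcp_pos'][:2]-np.array([.551,.0705]);print(np.hypot(*p),np.degrees(np.arctan2(p[1],p[0])))
"
```

```text
17.578315011362438 15.001356449747618
clk 10.225 q [ 0.52  0.5  -0.84  2.05  0.52  0.81  1.66] tcp [0.5158 0.0189 0.0519] F [-0.5 -1.4  4.7]
y-axis yaw 130.74221081987739 tilt [ 0.001 -0.    -1.   ] slide cm [-2.54  6.75  0.09] turn 55.742210819877386
0.062442311764939876 -124.29121635821654
```

>>> drive_tool --deltas '[{"slide": [0, 0, 0], "turn": 0}, {"slide": [0, 0, 0], "turn": 0}, {"slide": [0, 0, 0], "turn": 0}, {"slide": [0, 0, -2], "turn": 0}, {"slide": [0, 0, -6], "turn": 0}, {"slide": [0, 0, -10], "turn": 0}, {"slide": [0, 0, -12], "turn": 0}]' --jaw 0.4

```text
clock: 11.1
tcp_pos: [0.5162, 0.0195, 0.1744]
ee_rot: [-1.093, 2.943, -0.002]
force: [0.2, 0.1, -1.0]
gripper_width: 0.401
grasp_force: 0.0
```

```bash
python3 -c "
from rig import arm
from h import *
go(arm,.623,-.061,.17,11)
im=arm.get_image('wrist');cv2.imwrite('pics/w3.png',im[:,:,::-1])
for n in ['pointer','head_grip','index_stud_large','lever_grip']:
  print(n,[(np.round(d['position'],4),d['conf']) for d in arm.landmark_of(n,'wrist')])
"
```

```text
clk 11.1 q [ 0.65  0.33 -0.96  1.95  0.32  1.02  1.82] tcp [0.5162 0.0195 0.1744] F [ 0.2  0.1 -1. ]
y-axis yaw 130.76356019314827 tilt [ 0.003 -0.    -1.   ] slide cm [ -2.83 -13.06   0.47] turn -60.236439806851735
pointer [(array([ 0.4951, -0.0051,  0.0193]), 0.85)]
head_grip [(array([0.5118, 0.0172, 0.0708]), 0.88)]
index_stud_large [(array([ 0.5023, -0.0115,  0.0117]), 0.48)]
lever_grip [(array([ 0.6234, -0.06  ,  0.0742]), 0.61)]
```

View pics/w3.png

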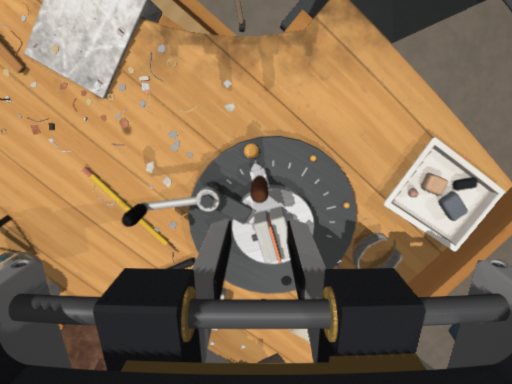

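The picture shows the pointer tip at (257,168) with the large stud just beyond it at (251,151), and the lever grip loose at (134,215). I'll check the angles numerically.

```bash
python3 -c "
from rig import arm
from h import *
i=arm.camera_info('wrist')
im=cv2.imread('pics/w3.png')
c=np.array([.551,.0705])
for n,a in dict(stud=(251,151,.018),tip=(257.5,168,.02),s2=(313,158,.018),s3=(347,205.5,.018)).items():
  p=px2w(i,*a)[:2];d=p-c;print(n,p,np.hypot(*d),np.degrees(np.arctan2(d[1],d[0])))
t=arm.get_image('top')
for n in ['pointer','head_grip','index_stud_large','lever_grip']:
  print(n,[(np.round(d['position'],4),d['conf']) for d in arm.landmark_of(n,'top')])
cv2.imwrite('pics/w3c.png',cv2.resize(im[130:250,190:350],(800,600),interpolation=cv2.INTER_CUBIC))
"
```

```text
stud [ 0.49707424 -0.00842862] 0.09559139744665734 -124.3417415880351
tip [0.5070719  0.01014465] 0.07464882134901406 -126.04804017966379
s2 [0.45583434 0.05180223] 0.096985099877218 -168.8843443461653
s3 [0.47087057 0.12444836] 0.09659788839147516 146.04898704817288
pointer []
head_grip []
index_stud_large []
lever_grip []
```

View pics/w3c.png

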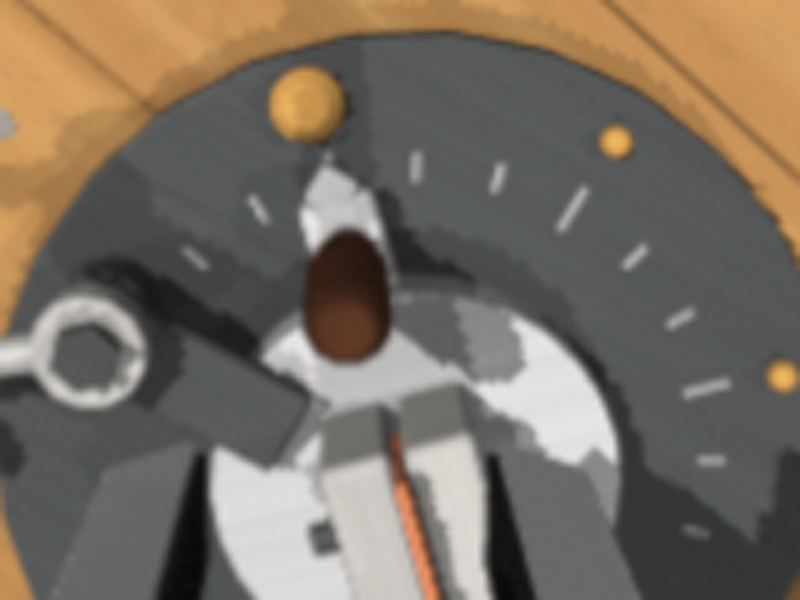

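The pointer tip is at about (256,161) in the full picture and aims at the stud, within 2°. Next I'll go back to the lever, unwinding the wrist by +120° since joint 7 is near its limit the other way.

>>> drive_tool --deltas '[{"slide": [0, -1.5, 0], "turn": 10}, {"slide": [-0.5, -3, 0], "turn": 20}, {"slide": [-1, -5, 0], "turn": 30}, {"slide": [-1.5, -7, 0], "turn": 40}, {"slide": [-2, -9, 0], "turn": 50}, {"slide": [-2.5, -11, 0], "turn": 60}, {"slide": [-2.8, -13, 0], "turn": 70}, {"slide": [-2.8, -13, 0], "turn": 80}]'

```text
clock: 12.6
tcp_pos: [0.6222, -0.062, 0.1705]
ee_rot: [-1.065, -2.954, 0.0]
force: [0.1, 0.9, 1.6]
gripper_width: 0.398
grasp_force: 0.0
```

>>> drive_tool --deltas '[{"slide": [0, 0, 0], "turn": 10}, {"slide": [0, 0, 0], "turn": 20}, {"slide": [0, 0, 0], "turn": 30}, {"slide": [0, 0, 0], "turn": 40}, {"slide": [0, 0, 0], "turn": 40}, {"slide": [0, 0, 0], "turn": 40}]'

```text
clock: 13.35
tcp_pos: [0.6216, -0.0608, 0.1712]
ee_rot: [-1.998, -2.424, 0.0]
force: [-0.8, -0.1, -0.1]
gripper_width: 0.4
grasp_force: 0.0
```

```bash
python3 -c "
from rig import arm
from h import *
go(arm,.6228,-.0607,.058,11)
arm.get_image('wrist')
print([(np.round(d['position'],4),d['conf']) for d in arm.landmark_of('lever_grip','wrist')])
"
```

```text
clk 13.35 q [ 0.34  0.41 -0.44  1.73  0.2   1.04  0.02] tcp [ 0.6216 -0.0608  0.1712] F [-0.8 -0.1 -0.1]
y-axis yaw 11.01034719852873 tilt [-0.  0. -1.] slide cm [-1.000e-02  1.300e-01  1.132e+01] turn 0.010347198528734225
[(array([ 0.6203, -0.0616,  0.0717]), 0.91)]
```

>>> drive_tool --deltas '[{"slide": [0, 0.1, 3], "turn": 0}, {"slide": [0, 0.1, 6], "turn": 0}, {"slide": [0, 0.1, 9], "turn": 0}, {"slide": [0, 0.1, 10.8], "turn": 0}, {"slide": [0, 0.1, 11.3], "turn": 0}, {"slide": [0, 0.1, 11.3], "turn": 0}]'

```text
clock: 14.2
tcp_pos: [0.623, -0.0608, 0.059]
ee_rot: [2.003, 2.42, 0.001]
force: [0.1, -0.7, 0.2]
gripper_width: 0.402
grasp_force: 0.0
```

>>> drive_tool --deltas '[{"slide": [0, 0, 0], "turn": 0}, {"slide": [0, 0, 0], "turn": 0}, {"slide": [0, 0, 0], "turn": 0}, {"slide": [0, 0, 0], "turn": 0}, {"slide": [0, 0, 0], "turn": 0}]' --jaw 0 --grip_force 15

```text
clock: 14.82
tcp_pos: [0.6227, -0.0609, 0.059]
ee_rot: [2.003, 2.42, 0.0]
force: [-3.7, -0.4, 5.1]
gripper_width: 0.163
grasp_force: 15.0
```

>>> drive_tool --deltas '[{"slide": [-0.7, -1.0, 0], "turn": 0}, {"slide": [-1.2, -2.15, 0], "turn": 0}, {"slide": [-1.5, -3.3, 0], "turn": 0}, {"slide": [-1.6, -4.55, 0], "turn": 0}, {"slide": [-1.5, -5.75, 0], "turn": 0}, {"slide": [-1.25, -6.95, 0], "turn": 0}, {"slide": [-0.75, -8.1, 0], "turn": 0}, {"slide": [-0.1, -9.1, 0], "turn": 0}]'

```text
clock: 15.82
tcp_pos: [0.534, -0.0795, 0.059]
ee_rot: [2.003, 2.417, 0.002]
force: [5.3, -1.0, -1.2]
gripper_width: 0.165
grasp_force: 15.0
```

>>> drive_tool --deltas '[{"slide": [0.1, -0.1, 0], "turn": 0}, {"slide": [0.1, -0.1, 0], "turn": 0}, {"slide": [0.1, -0.1, 0], "turn": 0}]'

```text
clock: 16.2
tcp_pos: [0.5335, -0.0791, 0.0591]
ee_rot: [2.003, 2.417, 0.002]
force: [7.0, -4.3, -3.1]
gripper_width: 0.161
grasp_force: 15.0
```

```bash
python3 -c "
from rig import arm
from h import *
s=arm.observe()
go(arm,.5337,-.0779,.058,11)
p=s['tcp_pos'][:2]-np.array([.5665,-.012]);print(np.hypot(*p),np.degrees(np.arctan2(p[1],p[0])))
"
```

```text
clk 16.2 q [ 0.38  0.42 -0.43  2.01  0.25  0.75 -0.01] tcp [ 0.5335 -0.0791  0.0591] F [ 7.  -4.3 -3.1]
y-axis yaw 10.716434715331449 tilt [ 0.003 -0.001 -1.   ] slide cm [0.11 0.04 0.11] turn -0.2835652846685548
0.0747342836360204 -116.16415341286921
```

>>> drive_tool --deltas '[{"slide": [0, 0, 0], "turn": 0}, {"slide": [0, 0, 0], "turn": 0}, {"slide": [0, 0, 0], "turn": 0}, {"slide": [0, 0, -2], "turn": 0}, {"slide": [0, 0, -6], "turn": 0}, {"slide": [0, 0, -10], "turn": 0}, {"slide": [0, 0, -13], "turn": 0}, {"slide": [0, 0, -13], "turn": 0}]' --jaw 0.4

```text
clock: 17.2
tcp_pos: [0.5333, -0.0781, 0.1907]
ee_rot: [2.002, 2.417, 0.003]
force: [0.6, 0.1, 0.1]
gripper_width: 0.399
grasp_force: 0.0
```

>>> drive_tool --deltas '[{"slide": [-3, 0, 0], "turn": 0}, {"slide": [-8, 0, 0], "turn": 0}, {"slide": [-13, 0, 0], "turn": 0}, {"slide": [-18, 0, 0], "turn": 0}, {"slide": [-22, 0, 0], "turn": 0}, {"slide": [-24, 0, 0], "turn": 0}, {"slide": [-24, 0, 0], "turn": 0}]'

```text
clock: 18.08
tcp_pos: [0.5766, -0.3142, 0.1874]
ee_rot: [-2.004, -2.418, 0.0]
force: [0.3, 0.5, -0.3]
gripper_width: 0.4
grasp_force: 0.0
```

```bash
python3 -c "
from rig import arm
from h import *
for c in ['top','scene']:
  im=arm.get_image(c);cv2.imwrite('pics/%s9.png'%c,im[:,:,::-1])
  for n in ['pointer','head_grip','index_stud_large','lever_grip']:
    print(c,n,[(np.round(d['position'],4),d['conf']) for d in arm.landmark_of(n,c)])
im=cv2.imread('pics/top9.png')
cv2.imwrite('pics/top9c.png',cv2.resize(im[120:260,140:315],(750,600),interpolation=cv2.INTER_CUBIC))
"
```

```text
top pointer [(array([ 0.4977, -0.0089,  0.0196]), 0.8)]
top head_grip [(array([0.5165, 0.0177, 0.074 ]), 0.96), (array([ 0.5319, -0.0826,  0.0729]), 0.35)]
top index_stud_large [(array([ 0.4974, -0.0073,  0.0104]), 0.43)]
top lever_grip []
scene pointer [(array([ 0.4952, -0.0087,  0.0225]), 0.95)]
scene head_grip [(array([0.5152, 0.0223, 0.0725]), 0.58)]
scene index_stud_large [(array([ 0.5004, -0.0067,  0.0082]), 0.48)]
scene lever_grip [(array([ 0.5357, -0.0795,  0.0734]), 0.58)]
```

View pics/top9c.png

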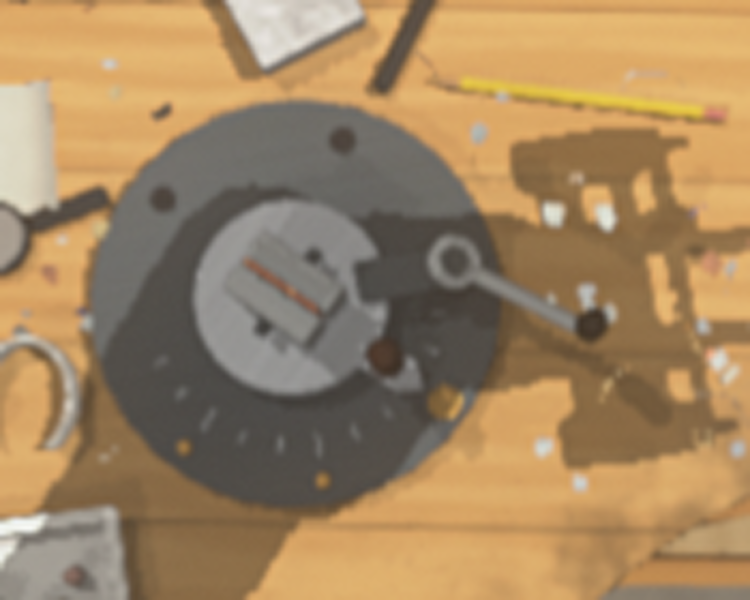

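The pointer, tip at (420,388), aims at the large stud at (445,402). The lever is back at its tight position with its grip at (590,324), and the robot is clear.

```bash
python3 -c "
from rig import arm
print(arm.sign_off())"
```

```text
the job is handed in; nothing more can be done
None
```

The job is handed in at about 18 s: the lever was fully loosened, the pointer was swung to the large stud (measured within about 6 mm of it), the lever is back at its tight stop, and the robot is clear of the vice; no judge's result was returned.

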